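Close up the germination box

ROBOT

A 6-joint arm with a two-finger parallel gripper is mounted at the origin on the work surface. World frame = base frame: x ahead of the robot, y to its left, z up, the work surface at z = 0. Lengths are in m, angles in rad, forces in N, time in s.
With the tool pointing down it reaches from about 0.35 to 0.875 m from the base axis. Payload 4.2 kg.
Tool frame: the origin (TCP) lies where the fingers leave the gripper's body, on its centre line; the fingertips stand 70 mm ahead of it and the grasp point (between the pads) lies 51 mm ahead of it (ctrl.tip_reach is the distance from the TCP to the fingertips, in m); y points along the fingers, z is the direction in which the jaws open and shut, and the axes are right-handed (so a half turn about y gives the same grasp; the last joint's range is limited). The gripper opens to 87 mm and grips with 3 to 60 N. Pads are 19 mm wide; open, the fingers measure 117 mm over their backs; the gripper's body (75 mm by 190 mm) begins 51 mm behind the grasp point.
Start: joints at [1.506, 0.385, 0.008, 0, -1.194, -0.259], TCP at [0.199, 0.593, 0.292] pointing down, gripper open.
Joint ranges: [-3.14, 3.14], [-1.21, 2.06], [-1.07, 1.41], [-3.16, 2.05], [-2.99, -0.16], [-3.1, 3.1]. Speed limits (rad/s): [2.79, 2.79, 3.14, 3.14, 3.14, 3.14].

INTERFACE

Orientations are given as a unit quaternion [x, y, z, w].
In Python, from bench import ctrl gives the robot as it stands. The module is installed in compiled form; this text tells all that it offers.
- The arm moves only by the tool move_arm, never from a script. Its argument "steps" is a list of rows, each a list of 3 entries, a list of its own where there are three numbers: the finger opening in mm, from 0 to 87, then the shift along the world's x, y, z in mm, then the turn about the world's z in rad. A call has 1 to 20 rows; each row shifts and turns the commanded pose from where the row before left it; what a row does not reach is not made up. A row lasts 1/10 s, in which the tool goes at most 50 mm and 8.59 degrees, less where a joint would pass 70% of its speed; a pose out of reach is approached as far as the arm can. A call with a gripper value outside its range is refused whole. The fingers move at their own pace and stop on an object; "force" is the grip in N (left out, the last holds). Time passes only in rows, so rows that do not move let the fingers close. It gives the time, the measured TCP pose, the force and the opening at its end, in the units of the state.
- ctrl.read_state(): the state, without advancing time (a new reading comes with each control period).
- ctrl.snapshot(name): name is "side" or "top" or "wrist"; returns (picture, depth): 384x512x3 uint8, red, green, blue; 384x512 float32, m along the optical axis (not along the pixel's ray), 0 where there is no reading.
- ctrl.camera_model(name): a dict with "fov_y" (degrees; the focal length in pixels is half the picture's height over the tangent of half this angle, whatever the lens; pixels are square), "cx", "cy" (the principal point, pixels), "k1" (the pictures are not rectified: a ray, as slopes to the right and down, at radius r is drawn at 1 + k1 r^2 times it, then the intrinsics apply), "R" (3x3) and "t" (3): a world point X has camera coordinates R X + t. Camera axes: x right, y down, z forward; pixel columns grow to the right and rows downward; lengths in m; the calibration is good to about 2 mm. A picture is of the moment at which its call begins: read the wrist's pose just before it. camera_model takes no time and is no camera call; for the wrist camera it gives the pose at the moment of the call.
- ctrl.finish_job(): hands the job in, once; it reports no verdict.
The state is a dict: "time_s": time; "qpos": joint angles; "joint_velocities": joint speeds; "tau": joint torques, N m; "tcp_pos": TCP position; "tool_rot": TCP orientation; "force": force on the tool from outside, world axes, zero at the start; "ft_torque": the same for the moment, N m; "gripper_width": finger opening in m.
Only numpy, scipy, OpenCV 4.12 (cv2) and the standard library are available. Lean on these libraries where they do the work, as an engineer would, in place of code of your own. Each camera call takes 0.05 s, during which the arm holds its last target. There are 200 camera calls.

TASK

Close up the germination box using fingertip pushes only: push the raised lid down until it is fully shut, without letting it slam, and then push the green vent cover on top of the lid all the way along its track so that it covers the vent slots completely. Lift nothing, do not throw the lid right back open, leave the two plant pots and the feed bottle where they stand, and finish with the hand clear.

Things in the scene. Friction and masses are not known exactly. Their poses are not given: they have to be found in the camera images.
- box: Black open-topped germination tray with soil and short seedlings, fixed to the table, 200 (x) x 300 (y) x 90 mm high. Origin: centre of its underside, on the table. Its -x side is the front (towards the robot); the lid is hinged along the top of its far (+x) side. Its position and yaw vary.
- lid (a joint): Angle of the white lid (rad): 0 = fully shut, lying level on the tray's rim; grows as the front edge rises, to a stop at 1.35; starts at 0.6 to 1.1. The lid is an 8 mm thick panel, 205 mm from hinge to front edge and 304 mm wide (along the box's y). Its stiff hinge keeps it at whatever angle it is left; about 1 to 3 N near the front edge pushes it down. The 50 mm of its top nearest the front edge is bare and flat.
- hinge (a point): Middle of the lid's hinge axis: box frame (100, 0, 90) mm. The axis runs along the box's y. The lid's underside lies in the plane through this axis, its top face 8 mm above that (98 mm above the table when shut).
- lid_front (a point): Middle of the front edge of the lid, on its top face; moves with the lid.
- vent (a joint): Travel of the green vent cover (m): 0 = shut, against its stop, covering all the black slots; starts at 0.03 to 0.055 open, stop at 0.06. It slides on top of the lid along the box's y, closing towards -y; it stays where it is left and takes about 2 N to push.
- vent_end (a point): Centre of the upright end face, on the +y side, of the green vent cover: push here towards the box's -y to shut it. The cover is a block 100 x 100 mm and 18 mm high standing 1 mm above the lid's top face, its middle 100 mm from the hinge; this point is 9 mm above its underside. The lid's top beside this face is bare and flat out to the lid's edge, at least 90 mm away.
- pot_red: Terracotta pot with a tuft of seedlings, 74 mm across, 70 mm high (140 mm with leaves), loose, beside the box. Origin: centre of its underside. Leave alone.
- pot_blue: Blue plastic pot with a tuft of seedlings, 74 mm across, 70 mm high (140 mm with leaves), loose, beside the box. Origin: centre of its underside. Leave alone.
- feed: White plant-feed bottle with yellow label and red cap, 60 mm across, 130 mm high, loose, beside the box. Origin: centre of its underside. Leave alone.

How it is judged:
By the outcome, as a careful person would: the job done as asked, in the order asked, and still so for the second after the job is handed in, with the robot touching nothing.
It also fails if it takes over 48 s, if anything falls off the work surface, if the arm or the gripper's body presses on something with over 40 N, if the wrist force passes 120 N, or if a joint passes its speed limit or range.

## Working session

There is one attempt and no reset: what is moved stays moved. The work goes in short steps, Python scripts to look and compute and a tool call to move; the robot and the scene stay as the last step left them, time stands still between calls to the robot, and variables do not carry over. Pictures are saved under pics/ and viewed, about 8 in all and at most 12, crops included, and the job is handed in when it is done.

Besides the shell and the picture viewer there is one more tool, called by a JSON object that holds its "op" and its "data", one argument or row to a line. move_arm: Moves the arm, as the interface text tells. Its arguments: {"type":"object","properties":{"steps":{"type":"array"},"force":{"type":"number"}},"required":["steps"]}

```bash
mkdir -p pics
cat > h.py <<'E'
import numpy as np, cv2
from bench import ctrl
def snap(n):
    m=ctrl.camera_model(n); p,d=ctrl.snapshot(n); return m,p,d
def K(m): 
    f=192/np.tan(np.radians(m["fov_y"])/2); return f
def pts(m,d,uv):
    # pixel (u,v) arrays -> world via depth
    uv=np.asarray(uv,float).reshape(-1,2); f=K(m)
    s=cv2.undistortPoints(uv[:,None],np.array([[f,0,m["cx"]],[0,f,m["cy"]],[0,0,1]]),np.array([m["k1"],0,0,0,0.]))[:,0]
    z=d[uv[:,1].round().astype(int),uv[:,0].round().astype(int)]
    c=np.c_[s*z[:,None],z]
    return (c-np.asarray(m["t"]))@np.asarray(m["R"]), z
E
python3 - <<'E'
from h import *
s=ctrl.read_state(); print(s["time_s"],s["tcp_pos"],s["tool_rot"],s["force"])
ims=[]
for n in("side","top"):
    m,p,d=snap(n); np.savez(f"{n}0.npz",p=p,d=d,**m); ims.append(p)
    print(n,(-np.array(m["R"]).T@m["t"]).round(3),m["fov_y"],(d>0).mean())
    cv2.imwrite(f"pics/{n}0.png",p[...,::-1])
E
```

```text
0.0 [0.19869363 0.5921113  0.29116354] [-0.11396546 -0.69708031  0.69861491  0.11414077] [-0.0552345  -0.70948714  0.42537061]
side [0.275 0.651 0.598] 53.967227987044986 0.9960581461588541
top [0.559 0.06  0.968] 54.07218538250302 0.9960835774739584
```

View pics/side0.png

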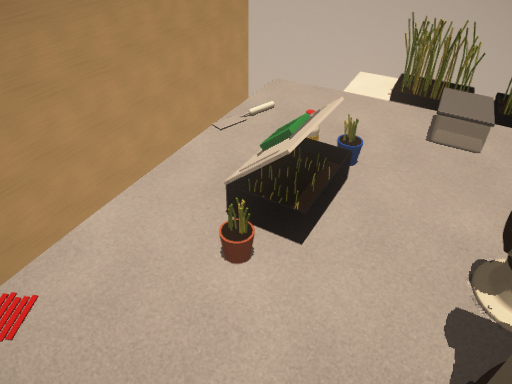

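View pics/top0.png

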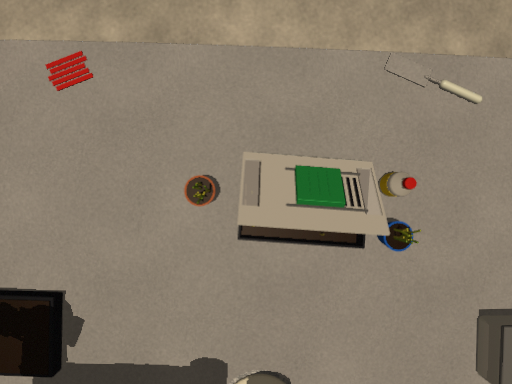

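The top view has up = +x and left = +y. The lid spans about (240..388, 152..235), with the raised front edge at the bottom. The green cover is at (295..345, 166..207) with the exposed slots to its right (-y). The red pot is at (200,190), the bottle at (400,184) and the blue pot at (400,236). Next I'll measure these.

Run:
```python
from h import *
z=np.load("top0.npz"); m={k:z[k] for k in("R","t")}; m.update({k:float(z[k]) for k in("fov_y","cx","cy","k1")})
p,d=z["p"],z["d"]
v,u=np.mgrid[0:384,0:512]; P,_=pts(m,d,np.c_[u.ravel(),v.ravel()]); P=P.reshape(384,512,3)
hsv=cv2.cvtColor(p,cv2.COLOR_RGB2HSV); g=(hsv[...,0]>50)&(hsv[...,0]<85)&(hsv[...,1]>150)&(u>280)&(u<350)&(v>150)&(v<215)
roi=(u>236)&(u<395)&(v>148)&(v<240)
print("table z",np.median(P[300:330,150:400,2]))
lid=roi&(P[...,2]>0.08)&(hsv[...,1]<90)&(hsv[...,2]>90)&~cv2.dilate(g.astype(np.uint8),np.ones((5,5))).astype(bool)
# drop bottle
lid&=(u<378)|(v>215)
Q=P[lid]
for _ in range(5):
    c=Q.mean(0); n=np.linalg.svd(Q-c,full_matrices=False)[2][2]; n*=np.sign(n[2])
    r=(Q-c)@n; Q=Q[abs(r)<max(2*np.std(r),.002)]
print("lid n",n,"angle",np.arccos(n[2]),"res",np.std(r),len(Q)); 
h=np.cross([0,0,1],n); h/=np.linalg.norm(h); 
if h[1]<0:h=-h
print("hinge dir(+y)",h,"yaw",np.arctan2(-h[0],h[1]))
yaw=np.arctan2(-h[0],h[1])
pl=roi&(abs((P-c)@n)<.004)&(P[...,2]>.08)
cs=cv2.findContours(pl.astype(np.uint8),0,2)[0]; k=max(cs,key=cv2.contourArea)
X=P[k[:,0,1],k[:,0,0]]; ex=np.cross(h,n); ex*=np.sign(ex[0])  # in-plane away
a=X@h; b=X@ex
print("lid along h",np.percentile(a,[0,2,98,100]),"b",np.percentile(b,[0,5,95,100]))
# green
G=P[g]; G=G[abs((G-np.median(G,0))@n)<.01]; print("green a",np.percentile(G@h,[1,99]),"b",np.percentile(G@ex,[1,99]),"height",np.median((G-c)@n))
ac=(np.percentile(a,1)+np.percentile(a,99))/2
# hinge: point in lid top plane with b max
# underside plane through axis: z=0.09 there
o=c-0.008*n; s=(0.09-o[2])/ex[2]; H=o+s*ex; H=H+h*(ac-H@h); print("hinge mid",H,"b hinge",H@ex)
F=H+.008*n-.205*ex; print("front",F)
e=np.array([np.cos(yaw),np.sin(yaw),0]); print("box origin",H-.1*e)
print("ex",ex,"n",n)
# rim of box from top: dark pixels near z .09
rim=(u>230)&(u<372)&(v>225)&(v<255)&(abs(P[...,2]-.09)<.006)&(hsv[...,2]<60); R=P[rim]
print("rim",len(R),R.min(0),R.max(0))
for nm,(a0,b0,a1,b1) in dict(red=(180,172,220,210),feed=(376,168,420,200),blue=(376,216,425,255)).items():
    q=P[b0:b1,a0:a1].reshape(-1,3); q=q[(q[:,2]>.03)&(q[:,2]<.16)]; print(nm,np.percentile(q,[2,98],axis=0).round(3))
```

```text
table z 0.00023485097503821403
lid n [ 0.65489261 -0.03274929  0.75501202] angle 0.7151238794323609 res 0.0011644541118847938 6714
hinge dir(+y) [ 0.0499447   0.99875198 -0.        ] yaw -0.04996548652131656
lid along h [-0.21350382 -0.21251573  0.09285917  0.09300871] b [0.22511318 0.22605396 0.43759833 0.4398535 ]
green a [-0.12324805 -0.02570385] b [0.28140274 0.37926366] height 0.019387830316827497
hinge mid [ 0.64621539 -0.09242258  0.09      ] b hinge 0.4317626387258145
front [ 0.49687023 -0.08495426  0.23046084]
box origin [ 0.54634019 -0.08742811  0.09      ]
ex [ 0.75406975 -0.03770885 -0.65571095] n [ 0.65489261 -0.03274929  0.75501202]
rim 233 [ 0.44294316 -0.23267408  0.0844079 ] [0.48662512 0.06513412 0.09335415]
red [[0.534 0.125 0.068]
 [0.599 0.192 0.139]]
feed [[ 0.568 -0.335  0.034]
 [ 0.622 -0.238  0.152]]
blue [[ 0.437 -0.351  0.048]
 [ 0.503 -0.289  0.136]]
```

Checks agree: the lid angle is 0.715, the box yaw is -0.05, and the front edge is at b = 0.226 against a predicted 0.227. The cover measures 98 x 98 mm and sits about 19 mm above the lid. I'll move above the front strip of the lid with the fingers closed and the jaw axis along the box's y.

{"op": "move_arm", "data": {
  "steps": [
    [0,[0,0,40],0],
    [0,[20,-42.5,1],0.017],
    [0,[20,-42.5,1],0.017],
    [0,[20,-42.5,1],0.017],
    [0,[20,-42.5,1],0.017],
    [0,[20,-42.5,1],0.017],
    [0,[20,-42.5,1],0.017],
    [0,[20,-42.5,1],0.017],
    [0,[20,-42.5,1],0.017],
    [0,[20,-42.5,1],0.017],
    [0,[20,-42.5,1],0.017],
    [0,[20,-42.5,1],0.017],
    [0,[20,-42.5,1],0.017],
    [0,[20,-42.5,1],0.017],
    [0,[20,-42.5,1],0.017],
    [0,[20,-42.5,1],0.017],
    [0,[20,-42.5,1],0.017],
    [0,[0,0,0],0],
    [0,[0,0,0],0]
  ]
}}

```text
time_s: 2.0
tcp_pos: [0.5187, -0.0885, 0.3473]
tool_rot: [0.019, 0.707, -0.707, -0.02]
force: [0.7, -0.1, 1.1]
gripper_width: 0.0003
```

{"op": "move_arm", "data": {
  "steps": [
    [0,[0,1,-25],0],
    [0,[0,1,-20],0],
    [0,[0,0,-7],0],
    [0,[0,0,-6],0],
    [0,[-4.7,0,-5.5],0],
    [0,[-4.7,0,-5.5],0],
    [0,[-4.7,0,-5.5],0],
    [0,[0,0,0],0]
  ]
}}

```text
time_s: 2.8
tcp_pos: [0.5038, -0.0855, 0.2734]
tool_rot: [0.018, 0.707, -0.707, -0.019]
force: [1.0, 0.4, 0.4]
gripper_width: 0.0003
```

Run:
```python
from h import *
m,p,d=snap("side"); cv2.imwrite("pics/side1.png",cv2.resize(p[80:260,180:400,::-1],None,fx=3,fy=3))
```

```text
(no output)
```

View pics/side1.png

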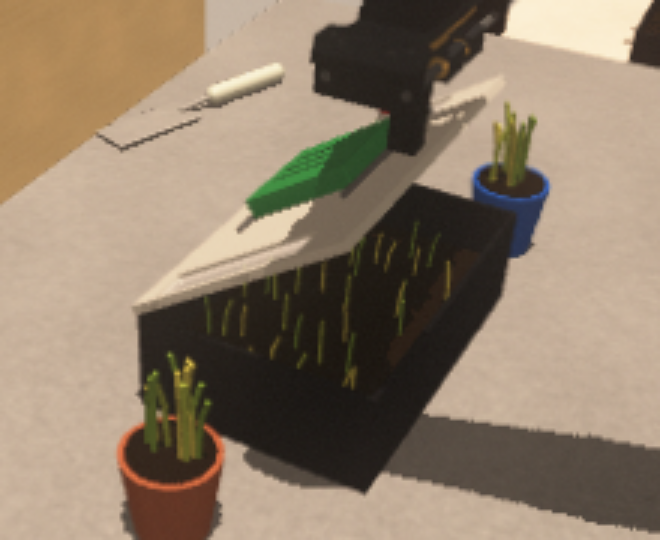

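The fingertip (crop px ~(405,140)) is on the bare strip in front of the cover, and the lid has started down. I'll keep following the arc.

{"op": "move_arm", "data": {
  "steps": [
    [0,[-3.8,0,-6],0],
    [0,[-3.8,0,-6],0],
    [0,[-3.8,0,-6],0],
    [0,[-3.8,0,-6],0],
    [0,[-2.9,0,-6.4],0],
    [0,[-2.9,0,-6.4],0],
    [0,[-2.9,0,-6.4],0],
    [0,[-2.9,0,-6.4],0],
    [0,[-1.5,0,-5.5],0],
    [0,[-1.5,0,-5.5],0],
    [0,[-1.5,0,-5.5],0],
    [0,[-1.5,0,-5.5],0],
    [0,[-1.5,0,-5.5],0],
    [0,[0,0,0],0]
  ]
}}

```text
time_s: 4.25
tcp_pos: [0.4698, -0.0856, 0.1957]
tool_rot: [-0.018, -0.707, 0.707, 0.019]
force: [-0.2, 0.2, -0.2]
gripper_width: 0.0007
```

{"op": "move_arm", "data": {
  "steps": [
    [0,[-0.5,0,-4],0],
    [0,[-0.5,0,-4],0],
    [0,[-0.5,0,-4],0],
    [0,[-0.5,0,-4],0],
    [0,[-0.5,0,-4],0],
    [0,[0,0,-2.5],0],
    [0,[0,0,-2],0],
    [0,[0,0,-1.5],0],
    [0,[0,0,-1.5],0],
    [0,[0,0,0],0]
  ]
}}

```text
time_s: 5.25
tcp_pos: [0.4682, -0.0854, 0.169]
tool_rot: [0.019, 0.707, -0.707, -0.018]
force: [0.2, -0.3, 0.9]
gripper_width: 0.0003
```

{"op": "move_arm", "data": {
  "steps": [
    [0,[0,0,-1],0],
    [0,[0,0,-1],0],
    [0,[0,0,0],0]
  ]
}}

```text
time_s: 5.55
tcp_pos: [0.4684, -0.0854, 0.168]
tool_rot: [-0.018, -0.707, 0.707, 0.018]
force: [-1.0, 1.4, 6.3]
gripper_width: 0.0005
```

{"op": "move_arm", "data": {
  "steps": [
    [0,[0,0,-1],0],
    [0,[0,0,0],0],
    [0,[0,0,4],0],
    [0,[0,0,20],0],
    [0,[0,0,40],0],
    [0,[0,40,20],0],
    [0,[27,40,0],0],
    [0,[27,20,0],0],
    [0,[28,20,0],0],
    [0,[0,0,0],0],
    [0,[0,0,0],0]
  ]
}}

```text
time_s: 6.65
tcp_pos: [0.55, 0.0349, 0.2493]
tool_rot: [-0.018, -0.707, 0.707, 0.019]
force: [-0.7, -0.5, 0.0]
gripper_width: 0.0007
```

Run:
```python
from h import *
m,p,d=snap("top"); m2,p2,d2=snap("side")
cv2.imwrite("pics/c2.png",np.hstack([cv2.resize(p[140:270,170:430,::-1],None,fx=1.5,fy=1.5),cv2.resize(p2[80:210,180:440,::-1],None,fx=1.5,fy=1.5)]))
v,u=np.mgrid[0:384,0:512]; h=np.array([.05,.99875,0]); e=np.array([.99875,-.05,0])
for nm,m_,p_,d_ in(("top",m,p,d),("side",m2,p2,d2)):
    P,_=pts(m_,d_,np.c_[u.ravel(),v.ravel()]); P=P.reshape(384,512,3); hsv=cv2.cvtColor(p_,cv2.COLOR_RGB2HSV)
    g=(hsv[...,0]>50)&(hsv[...,0]<85)&(hsv[...,1]>150)&(abs(P[...,0]-.546)<.08)&(abs(P[...,1]+.09)<.12)&(P[...,2]>.09)&(P[...,2]<.14)
    G=P[g]; print(nm,len(G),"a",np.percentile(G@h,[1,99]),"e",np.percentile(G@e,[1,99]),"z",np.percentile(G[:,2],[5,50,95]))
    w=(hsv[...,1]<90)&(hsv[...,2]>110)&(P[...,2]>.07)&(P[...,2]<.16)&(abs(P[...,1]+.09)<.145)&(P[...,0]>.44)&(P[...,0]<.66)&~cv2.dilate(g.astype(np.uint8),np.ones((5,5))).astype(bool)
    Q=P[w]; A=np.c_[Q@e,Q@h,np.ones(len(Q))]; s=np.linalg.lstsq(A,Q[:,2],rcond=None)[0]; print(" lid slope",s[:2],"z med",np.median(Q[:,2]),len(Q))
print(ctrl.read_state()["tcp_pos"],ctrl.read_state()["force"])
```

```text
top 1170 a [-0.12482682 -0.03754714] e [0.50428384 0.60003064] z [0.11459531 0.11714119 0.11981201]
 lid slope [-0.00672689  0.00261777] z med 0.09764480863449879 5556Traceback (most recent call last):
  File "<stdin>", line 8, in <module>
    return _quantile_unchecked(
        a, q, axis, out, overwrite_input, method, keepdims, weights)
    return _ureduce(a,
                    func=_quantile_ureduce_func,
    ...<5 lines>...
                    overwrite_input=overwrite_input,
                    method=method)
    r = func(a, **kwargs)
    result = _quantile(arr,
                       quantiles=q,
    ...<2 lines>...
                       out=out,
                       weights=wgt)
    slices_having_nans = np.isnan(arr[-1, ...])
                                  ~~~^^^^^^^^^
IndexError: index -1 is out of bounds for axis 0 with size 0
```

View pics/c2.png

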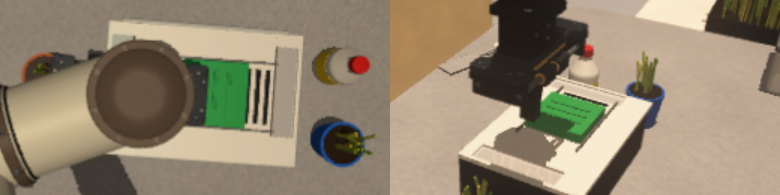

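The lid is shut: its top is at z = 0.0976 and level. In the top crop the green cover ends near x = 250, with three or four slots open to its right. I'll lower beside the +y face, keeping the fingertip above the lid's top.

{"op": "move_arm", "data": {
  "steps": [
    [0,[1,-20,0],0],
    [0,[1,-20,0],0],
    [0,[0,0,-30],0],
    [0,[0,0,-25],0],
    [0,[0,0,-12],0],
    [0,[0,0,-6],0],
    [0,[0,0,0],0],
    [0,[-0.5,-10,0],0],
    [0,[-0.5,-10,0],0],
    [0,[-0.3,-5,0],0],
    [0,[0,0,0],0]
  ]
}}

```text
time_s: 7.85
tcp_pos: [0.5507, -0.0315, 0.1776]
tool_rot: [0.019, 0.707, -0.707, -0.019]
force: [-0.4, 0.4, 0.2]
gripper_width: 0.0003
```

{"op": "move_arm", "data": {
  "steps": [
    [0,[-0.2,-4,0],0],
    [0,[-0.2,-4,0],0],
    [0,[-0.2,-4,0],0],
    [0,[-0.2,-4,0],0],
    [0,[-0.2,-4,0],0],
    [0,[-0.2,-4,0],0],
    [0,[-0.2,-4,0],0],
    [0,[-0.2,-4,0],0],
    [0,[-0.2,-3,0],0],
    [0,[0,0,0],0]
  ]
}}

```text
time_s: 8.85
tcp_pos: [0.5488, -0.066, 0.1771]
tool_rot: [-0.018, -0.707, 0.707, 0.018]
force: [-0.9, 0.6, -0.4]
gripper_width: 0.0005
```

Run:
```python
from h import *
m,p,d=snap("top"); m2,p2,d2=snap("side")
cv2.imwrite("pics/c3.png",np.hstack([cv2.resize(p[140:270,230:430,::-1],None,fx=2,fy=2),cv2.resize(p2[80:210,220:420,::-1],None,fx=2,fy=2)]))
```

```text
(no output)
```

View pics/c3.png

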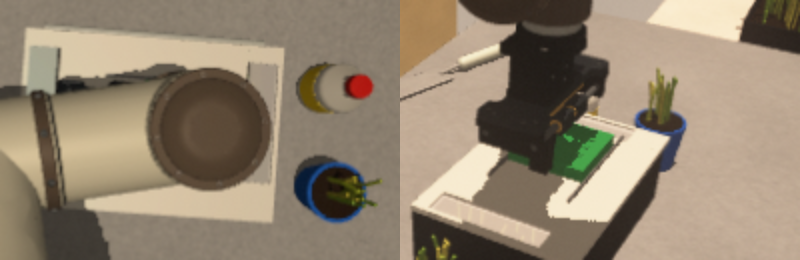

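The fingertip is against the cover's +y face and the cover is moving; the bottle and pots are untouched. I'll keep pushing until it meets the stop.

{"op": "move_arm", "data": {
  "steps": [
    [0,[-0.1,-3,0],0],
    [0,[-0.1,-3,0],0],
    [0,[-0.1,-3,0],0],
    [0,[-0.1,-2,0],0],
    [0,[0,0,0],0]
  ]
}}

```text
time_s: 9.45
tcp_pos: [0.5484, -0.0769, 0.1771]
tool_rot: [-0.018, -0.707, 0.707, 0.018]
force: [-0.3, -0.3, -0.8]
gripper_width: 0.0007
```

{"op": "move_arm", "data": {
  "steps": [
    [0,[-0.1,-2,0],0],
    [0,[-0.1,-2,0],0],
    [0,[-0.1,-2,0],0],
    [0,[0,-1,0],0]
  ]
}}

```text
time_s: 9.85
tcp_pos: [0.5481, -0.0836, 0.1771]
tool_rot: [0.018, 0.707, -0.707, -0.018]
force: [-0.0, 2.3, 1.1]
gripper_width: 0.0005
```

{"op": "move_arm", "data": {
  "steps": [
    [0,[-0.1,-1.5,0],0],
    [0,[-0.1,-1.5,0],0],
    [0,[0,-1.5,0],0]
  ]
}}

```text
time_s: 10.15
tcp_pos: [0.5479, -0.0881, 0.1771]
tool_rot: [0.018, 0.707, -0.707, -0.018]
force: [-0.4, 4.4, 1.5]
gripper_width: 0.0004
```

{"op": "move_arm", "data": {
  "steps": [
    [0,[0,-1,0],0],
    [0,[0,-1,0],0]
  ]
}}

```text
time_s: 10.35
tcp_pos: [0.5479, -0.0884, 0.1771]
tool_rot: [0.019, 0.708, -0.706, -0.018]
force: [-2.7, 12.9, 2.5]
gripper_width: 0.0002
```

The cover has hit its stop: 13 N with no further motion. I'll back off along the track, lift and move clear.

{"op": "move_arm", "data": {
  "steps": [
    [0,[0.1,4,0],0],
    [0,[1,20,0],0],
    [0,[0,5,25],0],
    [0,[0,0,45],0],
    [0,[0,0,45],0],
    [0,[-20,42,0],0],
    [0,[-20,42,0],0],
    [0,[-20,42,0],0],
    [0,[-20,42,0],0],
    [0,[-20,42,0],0],
    [0,[-20,42,0],0],
    [0,[-20,42,0],0],
    [0,[-20,42,0],0],
    [0,[-20,42,0],0],
    [0,[0,0,0],0]
  ]
}}

```text
time_s: 11.85
tcp_pos: [0.3677, 0.3208, 0.2923]
tool_rot: [0.017, 0.707, -0.707, -0.016]
force: [-0.4, -0.7, -0.5]
gripper_width: 0.0005
```

Run:
```python
from h import *
m,p,d=snap("top"); m2,p2,d2=snap("side")
cv2.imwrite("pics/c4.png",np.hstack([cv2.resize(p[140:270,170:430,::-1],None,fx=1.5,fy=1.5),cv2.resize(p2[80:210,180:440,::-1],None,fx=1.5,fy=1.5)]))
v,u=np.mgrid[0:384,0:512]; h=np.array([.05,.99875,0]); e=np.array([.99875,-.05,0])
P,_=pts(m,d,np.c_[u.ravel(),v.ravel()]); P=P.reshape(384,512,3); hsv=cv2.cvtColor(p,cv2.COLOR_RGB2HSV)
g=(hsv[...,0]>50)&(hsv[...,0]<85)&(hsv[...,1]>150)&(abs(P[...,0]-.546)<.08)&(abs(P[...,1]+.11)<.12)&(P[...,2]>.09)&(P[...,2]<.14)
G=P[g]; print("a",np.percentile(G@h,[1,99]),"e",np.percentile(G@e,[1,99]),"z",np.median(G[:,2]))
w=(hsv[...,1]<90)&(hsv[...,2]>110)&(P[...,2]>.07)&(P[...,2]<.16)&(abs(P[...,1]+.09)<.145)&(P[...,0]>.44)&(P[...,0]<.66)&~cv2.dilate(g.astype(np.uint8),np.ones((7,7))).astype(bool)
Q=P[w]; x=Q@e; print("z front",np.median(Q[x<.47,2]),"z back",np.median(Q[x>.61,2]),len(Q))
for nm,(a0,b0,a1,b1) in dict(red=(180,172,220,210),feed=(376,168,420,200),blue=(376,216,425,255)).items():
    q=P[b0:b1,a0:a1].reshape(-1,3); q=q[(q[:,2]>.03)&(q[:,2]<.16)]; print(nm,np.percentile(q,[2,98],axis=0).round(3).tolist())
```

```text
a [-0.16700722 -0.07037618] e [0.50422174 0.59971611] z 0.11724288422627023
z front 0.09821400433693987 z back 0.09761230264068053 8660
red [[0.534, 0.125, 0.068], [0.599, 0.192, 0.139]]
feed [[0.568, -0.335, 0.034], [0.622, -0.294, 0.132]]
blue [[0.437, -0.351, 0.038], [0.503, -0.288, 0.136]]
```

View pics/c4.png

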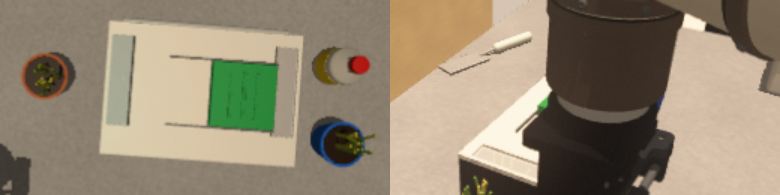

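Run:
```python
from h import *
m,p,d=snap("top"); cv2.imwrite("pics/c5.png",cv2.resize(p[165:240,290:390,::-1],None,fx=6,fy=6,interpolation=2))
```

```text
(no output)
```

View pics/c5.png

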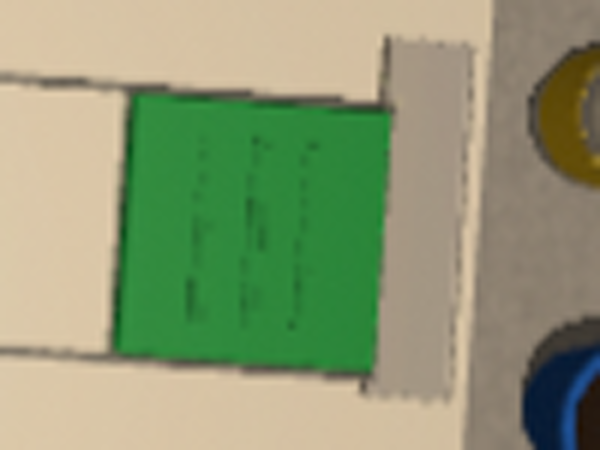

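The cover (px 120..390) butts against the end panel at px ~385 and no slots show. I'm handing in.

```bash
python3 -c "
from bench import ctrl
print(ctrl.finish_job())"
```

```text
the job is handed in; nothing more can be done
None
```

The germination box is closed, using fingertip pushes only, and the job was handed in at about 12 s of the 48 s allowed.

- **Lid:** I pushed it down slowly along its arc, slowing towards the end, until it sat on the rim. The last check put its top at 98.2 mm at the front and 97.6 mm at the back, against 98 mm when shut.
- **Vent cover:** I pushed it about 44 mm along its track until it hit the stop, where the force rose to 13 N with no further movement. In the last picture it butts against the end panel and no slots are visible.
- **Pots and bottle:** The two pots and the bottle stand where they did. The bottle's measured extents differ slightly from the first reading because the raised lid was in that crop.
- **Hand:** It finished well clear of the box, at about (0.37, 0.32, 0.29) m.

**One disagreement:** the cover's end face from the finger position came out 5–7 mm further along than the camera showed. I put this down to assuming the closed fingers are 30 mm thick. The force and the picture both show the cover at its stop.

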